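# Load the battery pack into the portable stirrer

## Robot

A 6-joint arm with a two-finger parallel gripper is mounted at the origin on the work surface; the furniture and walls round the work are solid. World frame = base frame: x ahead of the robot, y to its left, z up, the work surface at z = 0. Lengths are in m, angles in rad, forces in N, time in s.
With the tool pointing down it reaches from about 0.25 to 0.8 m from the base axis. Payload 8.5 kg.
Tool frame: the origin (TCP) lies midway between the tips of the shut fingers; the grasp point (between the pads) lies 19 mm behind it; z points along the fingers, y is the line along which they close (so a half turn about z gives the same grasp; the last joint's range is limited). The gripper opens to 85 mm and grips with 20 to 120 N. Pads are 22 mm wide; open, the fingers measure 114 mm over their backs; the gripper's body (76 mm by 85 mm) begins 54 mm behind the grasp point. The pads swing forward as they close: fully open they stand 13 mm farther back than shut.
Start: joints at [1.337, 0.238, -0.013, 1.319, 0, 1.571], TCP at [0.122, 0.511, 0.231] pointing down, gripper open.
Joint ranges: [-2.66, 2.66], [-1.03, 1.9], [-1.14, 1.46], [-1.82, 2.27], [-1.45, 1.34], [-3.14, 3.14]. Speed limits (rad/s): [2.22, 2.22, 2.79, 3.14, 3.14, 3.14].

## Interface

Orientations are given as a 3x3 rotation matrix whose columns are the frame's x, y, z axes.
In Python, from plant import telemetry, viewer, ticket gives the robot as it stands.
- The arm moves only by the tool jog_arm, never from a script. Its argument "targets" is a list of rows, each a list of 3 entries, a list of its own where there are three numbers: the turn, a rotation vector about the tool's x, y, z in rad, then the shift along the tool's x, y, z in cm, then the opening, from 0 (shut) to 1 (fully open). A call has exactly 5 rows; each row is the pose to reach, as a shift and turn from the pose commanded when the call began, along the tool's axes at that moment; what a row does not reach only later rows make up. A row lasts 1/12 s, in which the tool goes at most 41.7 mm and 7.16 degrees, less where a joint would pass 70% of its speed; a pose out of reach is approached as far as the arm can. A call with a gripper value outside its range is refused whole. The fingers move at their own pace and stop on an object; the grip force is fixed at half the most. Time passes only in rows, so rows that repeat a pose let the fingers close, or fill a call up. It gives the time, the measured TCP pose, the force, the opening and the grip force at its end, in the units of the state.
- telemetry.state(): the state, without advancing time (a new reading comes with each control period).
- viewer.capture(name): name is "scene" or "top"; returns a dict with "color" (480x640x3 uint8, blue, green, red), "fx", "fy", "cx", "cy" (pixels), "position" and "attitude" of the camera in the world. Camera axes: x right, y down, z forward; pixel columns grow to the right and rows downward; lengths in m; the calibration is good to about 2 mm. A picture is of the moment at which its call begins. There is no depth.
- ticket.close_job(): hands the job in; it is judged then, once.
The state is a dict: "clock": time; "joints": joint angles; "dq": joint speeds; "tau": joint torques, N m; "position": TCP position; "tcp_rot": TCP orientation; "force": force on the tool from outside, world axes, zero at the start; "moment": the same for the moment, N m; "finger_gap": finger opening in m; "finger_force": force on a finger pad.
Only numpy, scipy, OpenCV 4.12 (cv2) and the standard library are available. Lean on these libraries where they do the work, as an engineer would, in place of code of your own. Each camera call takes 0.05 s, during which the arm holds its last target. There are 200 camera calls.

## Task

Load the battery pack that stands on the bench into the battery bay of the white stirrer. Lay it gently down on one of its broad faces on the bench and let go (do not let it topple or fall), take it again, then push its flat end in under the guard against the coil spring, nose end raised, and drop the round nose in behind the lip at the stirring head, so that the spring holds the pack flat and fully home. Leave the other things on the bench where they are.

Things in the scene. Friction and masses are not known exactly. Their poses are not given: they have to be found in the camera images.
- pack_mid (a point): Centre of the battery pack, a black bar 100 mm long, 42 wide, 32 thick, 0.2 to 0.35 kg: flat grey-capped end, half-round nose at the other; its two broad faces (100 x 42) have blank labels and are alike. Axes: x along it to the nose, y across the width, z through the thickness. It starts standing on its flat end (x up, this point 50 mm above the bench), its z axis roughly towards the robot.
- pack_nose (a point): Tip of the pack's round nose (radius 16 mm, rounded about the width direction), 50 mm from pack_mid along the pack's +x; same axes. The flat end is 50 mm from pack_mid along -x and has a steel disc.
- bay (a point): Centre of the fully seated pack, 32 mm above the bench, in the bay of a white stirrer (fixed). Axes: x along the bay, away from the spring (the end nearer the robot) to the lip and stirring head; y across; z up. Seated, the pack's x axis points along this x, and a broad face lies on the bay floor 16 mm below this point. Stop wall for the nose tip: x = +50 mm.
- bay_floor (a point): Point on the bay floor under bay (same axes), 16 mm above the bench: two ribs at y = -15 to -7 and 7 to 15 mm. Beside them the base is 72 mm wide and only 8 mm high, so fingers fit at the pack's sides from x = -41 to +30 mm. Beyond, the pack passes between guides at the nose (x = 30 to 52 mm, 51 mm apart, 39 mm above the bench) and cheeks at the spring (x below -41 mm, 50 mm apart).
- lip (a point): Middle of the top edge of the lip at the nose end: a ledge 3.5 mm thick, 42 mm wide, jutting from the stop wall towards the spring, its top 50 mm above the bench, its edge at x = +44 mm from bay: the seated nose sits 6 mm under it. Behind it stands the stirring head, from x = 54 mm, 68 mm high, 112 mm wide, with a small knob out to x = 44 mm at y = 41 mm, 44 mm up.
- spring_guard (a point): Middle of the lower edge of the guard, a slotted cover 4 mm thick over the spring, its underside 64 mm above the bench, its edge at x = -45 mm from bay; it runs back to a contact block (x = -84 to -112 mm, 64 mm high). From this edge to the lip's there are 89 mm: the 100 mm pack passes only flat end first and tilted, nose up by 15 to 20 degrees.
- contact (a joint): Travel of the coil spring contact in m: a steel disc, diameter 20 mm, centre 31 mm above the bench, facing the lip at x = -44 mm from bay when relaxed (0). It gives way along -x: 0.006 with a pack seated, 0.026 at its stop. It pushes back with about 2 N at 0, 4 N at 0.006, 10 N at 0.022, and slides a released flat pack on to the stop wall.
- jar: Bystander: white pigment jar with a ribbed lid, diameter 83 mm, 50 mm high; origin at the centre of its underside. A second, fixed white jar, 50 mm high, stands about 100 mm to its right (-y).
- bottle: Bystander: small amber scent bottle with a black cap, diameter 38 mm, 78 mm high; origin at the centre of its underside. Farther left than either the bottle or the pack, beyond y = 0.35, lies a fixed power strip with plugs; to the right, beyond y = -0.45, a fixed soap cutter.
- spectacles: Bystander: blue safety spectacles, folded, about 54 x 137 mm, 50 mm high; origin at the centre of the underside.

How it is judged:
On the way:
1. the pack lies on a broad face on the bench, released (angle between pack_mid's own x axis and vertical between 1.5 and 1.64 rad and height (world z) of pack_mid between 0.012 and 0.019 m and contact force between pack and the fingers below 0.2 N), for 0.2 s.
At the end, for the whole second after the job is handed in: The pack lies flat in the bay, nose under the lip, broad face down: centre within 3 mm of the bay point along the bay and in height, 5 mm across; length axis within 0.06 rad, thickness axis within 0.1 rad of the bay's; coil spring pressed more than 3 mm; pack at rest (x of pack_mid in the frame of bay between -0.003 and 0.003 m and y of pack_mid in the frame of bay between -0.005 and 0.005 m and z of pack_mid in the frame of bay between -0.003 and 0.003 m and x of pack_nose in the frame of bay above 0.047 m and angle between the x axis of pack_mid and the x axis of bay, either way round below 0.06 rad and angle between the z axis of pack_mid and the z axis of bay, either way round below 0.1 rad and value of joint contact above 0.003 m and linear speed of pack below 0.02 m/s); the robot touches nothing.
It fails at once if the pack topples or falls (turns faster than 10 rad/s or moves faster than 1.2 m/s) (angular speed of pack above 10 rad/s or linear speed of pack above 1.2 m/s).
It fails at once if the jar, bottle or spectacles are moved by more than 30 mm (distance of any of jar, bottle, spectacles from where it was at the start of the episode above 0.03 m).
It also fails if it takes over 58 s, if anything falls off the work surface, if the arm or the gripper's body presses on something with over 40 N, if the wrist force passes 120 N, or if a joint passes its speed limit or range.

## Working session

There is one attempt and no reset: what is moved stays moved. The work goes in short steps, Python scripts to look and compute and a tool call to move; the robot and the scene stay as the last step left them, time stands still between calls to the robot, and variables do not carry over. Pictures are saved under pics/ and viewed, at most 10 in all, crops included, and the job is handed in when it is done.

Besides the shell and the picture viewer there is one more tool, called after "Emit:" as name(argument=value, ...), one argument or row to a line, values as JSON. jog_arm: Moves the arm, as the interface text tells. Its arguments: {"type":"object","properties":{"targets":{"type":"array","items":{"type":"array"}}},"required":["targets"]}

```bash
mkdir -p pics; cat > h.py <<'E'
import numpy as np, cv2
from plant import telemetry, viewer, ticket
def cap(n,f=None):
    c=viewer.capture(n)
    if f: cv2.imwrite('pics/'+f,c['color'])
    return c
def R(c):
    a=np.array(c['attitude'],float)
    return a.reshape(3,3) if a.size==9 else a
def ray(c,u,v):
    d=R(c)@np.array([(u-c['cx'])/c['fx'],(v-c['cy'])/c['fy'],1]); return np.array(c['position']),d/np.linalg.norm(d)
def onz(c,u,v,z):
    p,d=ray(c,u,v); return p+d*(z-p[2])/d[2]
def proj(c,P):
    q=R(c).T@(np.array(P)-c['position']); return np.array([c['fx']*q[0]/q[2]+c['cx'],c['fy']*q[1]/q[2]+c['cy']])
def tri(c1,p1,c2,p2):
    a,d=ray(c1,*p1);b,e=ray(c2,*p2)
    s=np.linalg.lstsq(np.c_[d,-e],b-a,rcond=None)[0]
    return (a+d*s[0]+b+e*s[1])/2, np.linalg.norm(a+d*s[0]-b-e*s[1])
E
python3 - <<'E'
from h import *
for n in('scene','top'):
    c=cap(n,n+'0.png'); print(n,c['fx'],c['cx'],c['cy'],c['position'],c['attitude'])
print(telemetry.state())
E
```

```text
scene 596.9750658878668 319.74159712794 234.85047935206057 [-0.14997885 -0.80217156  0.80289133] [[ 0.75559925 -0.37929792  0.53404387]
 [-0.6549912  -0.42816291  0.62262593]
 [-0.00750294 -0.82024973 -0.57195637]]
top 577.1049576699984 317.03261428464543 239.28998563765285 [ 0.38370873 -0.04677146  1.22461503] [[ 0.02831735 -0.99029095  0.13609543]
 [-0.99944874 -0.02568898  0.02103068]
 [-0.01733034 -0.13661594 -0.99047248]]
{'clock': 0.1, 'joints': array([ 1.33699865e+00,  2.38732544e-01, -1.41704838e-02,  1.31921781e+00,
       -4.58849273e-06,  1.57085549e+00]), 'dq': array([-0.00159326, -0.00124766,  0.00352324,  0.00167582, -0.00035739,
        0.00033538]), 'tau': array([ 7.05851908e-04, -5.39719498e+01,  3.47000313e+01,  1.34390991e-02,
        6.38138476e-05,  8.86015016e-06]), 'position': array([0.12154148, 0.51034473, 0.23073555]), 'tcp_rot': array([[-9.72779886e-01,  2.31730883e-01, -3.02389985e-04],
       [ 2.31731080e-01,  9.72779031e-01, -1.28953671e-03],
       [-4.66684499e-06, -1.32450854e-03, -9.99999123e-01]]), 'force': array([-0.40140708, -0.03871663,  0.38553873]), 'moment': array([-0.01811337, -0.01792727,  0.08478381]), 'finger_force': 0.0, 'finger_gap': 0.08518697911994243}
```

View pics/scene0.png

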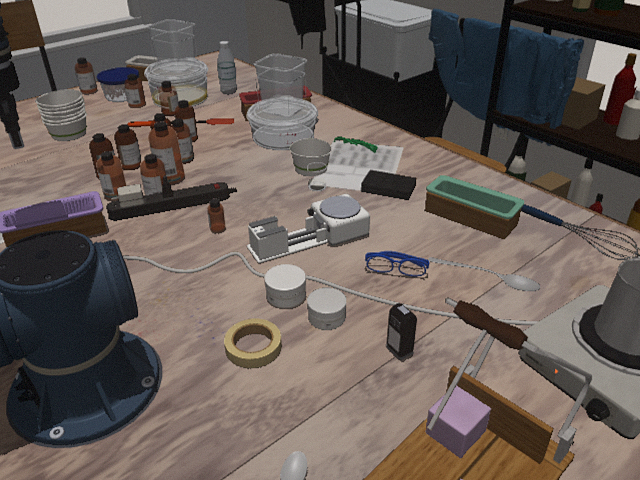

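View pics/top0.png

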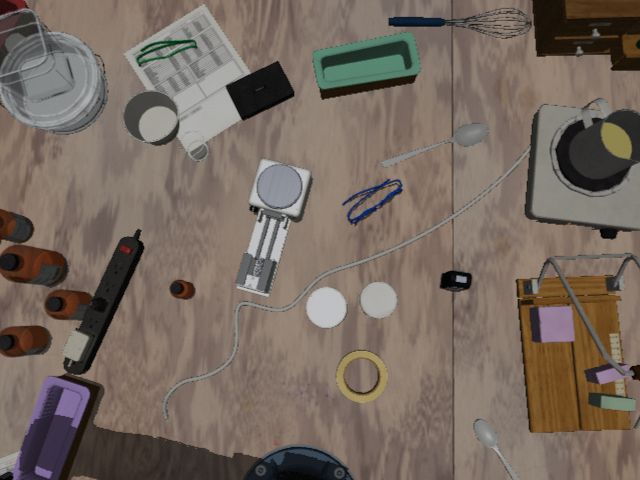

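Scene: pack stands at about (401,330), stirrer at (310,225). Top: pack at (456,281), stirrer spring block (257,275), head (281,187), bottle (181,289), jars (326,307) and (378,300), spectacles (374,201). Next I'll view enlarged crops.

```bash
python3 - <<'E'
from h import *
t=cv2.imread('pics/top0.png');s=cv2.imread('pics/scene0.png')
r=lambda i,x,y,w,h,k:cv2.resize(i[y:y+h,x:x+w],None,fx=k,fy=k,interpolation=cv2.INTER_CUBIC)
M=np.zeros((600,800,3),np.uint8)
M[:600,:340]=r(t,230,150,85,150,4)      # top stirrer x4
M[:280,344:784]=r(s,244,190,140,70,4)[:280,:440] # scene stirrer x4, origin 244,190
M[290:590,344:544]=r(s,380,295,40,60,5)  # scene pack x5
M[290:490,560:760]=r(t,435,260,40,40,5)
cv2.imwrite('pics/m1.png',M)
E
```

```text
(no output)
```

View pics/m1.png

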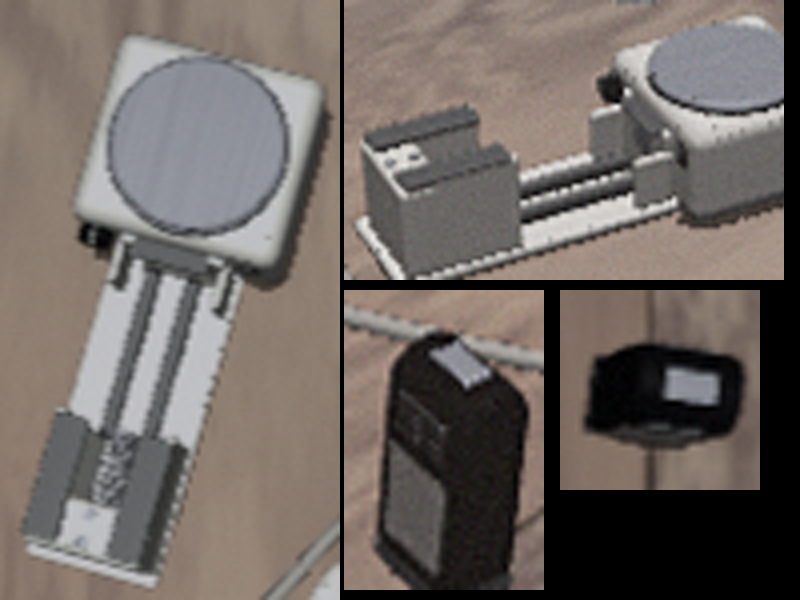

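Mosaic: guard front top corners in top view are about (244.5,252) and (276,262), lip edge mid (273,217), head plate centre (279.5,186.5), base rear edge mid (252.8,291.5). In the scene view the guard front top corners are (277,217) and (287.5,228). The pack's nose label is at scene (403,310), top (461,279).

```bash
python3 - <<'E'
from h import *
np.set_printoptions(precision=4,suppress=True)
t=cap('top');s=cap('scene')
T=lambda x,y:(230+x/4-.4,150+y/4-.4)
S=lambda x,y:(244+(x-344)/4-.4,190+y/4-.4)
print('guardL',tri(t,T(58,408),s,S(475,108)));print('guardR',tri(t,T(185,450),s,S(518,152)))
print('plate',onz(t,*T(198,146),.068))
# plate in scene: ellipse center approx
for n,p,z in(('gm',T(121.5,429),.068),('lip',T(172,268),.05),('rear',T(91,566),.008),('nL',T(75,215),.06)):print(n,onz(t,*p,z))
# pack
for c,box in((t,(435,260,480,300)),(s,(380,295,425,365))):
    im=c['color'][box[1]:box[3],box[0]:box[2]]
    g=im.max(2); m=(g<60).astype(np.uint8)
    cs=max(cv2.findContours(m,cv2.RETR_EXTERNAL,cv2.CHAIN_APPROX_NONE)[0],key=cv2.contourArea)
    h=cv2.convexHull(cs); print('hull',cv2.approxPolyDP(h,1.2,True)[:,0]+box[:2])
    w=((g>110)&(cv2.drawContours(np.zeros_like(m),[h],-1,1,-1)>0)).astype(np.uint8)
    for q in cv2.findContours(w,cv2.RETR_EXTERNAL,cv2.CHAIN_APPROX_NONE)[0]:
        if len(q)>6:
            r=cv2.minAreaRect(q); print('lab',cv2.contourArea(q),r, np.round(cv2.boxPoints(r)+box[:2],1).tolist())
E
```

```text
guardL (array([0.515 , 0.125 , 0.0619]), np.float64(0.0014442384281366926))
guardR (array([0.494 , 0.0584, 0.075 ]), np.float64(0.0014424346800616023))
plate [0.6507 0.0587 0.068 ]
gm [0.5039 0.0919 0.068 ]
lip [0.5901 0.0714 0.05  ]
rear [0.4372 0.1122 0.008 ]
nL [0.6147 0.1215 0.06  ]
hull [[471 275]
 [471 281]
 [468 288]
 [453 291]
 [440 287]
 [442 273]
 [448 271]
 [458 271]
 [469 273]]
lab 40.5 ((25.729999542236328, 18.889999389648438), (9.333809852600098, 5.515432834625244), 8.130102157592773) [[455.7, 281.0], [456.5, 275.5], [465.7, 276.8], [465.0, 282.3]]
hull [[396 304]
 [402 304]
 [416 318]
 [412 355]
 [401 359]
 [397 358]
 [387 347]
 [389 313]
 [391 308]]
lab 38.5 ((23.204917907714844, 14.254098892211914), (10.883134841918945, 4.993438243865967), 39.80556869506836) [[397.4, 307.7], [400.6, 303.9], [409.0, 310.8], [405.8, 314.7]]
```

```bash
python3 - <<'E'
from h import *
np.set_printoptions(precision=4,suppress=True)
t=cap('top');s=cap('scene')
print(tri(t,(460.7,278.9),s,(403.2,309.3)))
tq=[[455.7,281.0],[456.5,275.5],[465.7,276.8],[465.0,282.3]]
sq=[[397.4,307.7],[400.6,303.9],[409.0,310.8],[405.8,314.7]]
for c,q in((t,tq),(s,sq)):
    P=np.array([onz(c,*p,.1) for p in q]);print(P[:,:2].tolist(),P.mean(0));e=P[3]-P[0]+P[2]-P[1];f=P[1]-P[0]+P[2]-P[3];print('long',np.degrees(np.arctan2(e[1],e[0])),np.linalg.norm(e)/2,'short',np.degrees(np.arctan2(f[1],f[0])),np.linalg.norm(f)/2)
# base corners from scene hull bottom
for p in((387,347),(399,359),(412,355)):print('base',onz(s,*p,0))
for p in((440,287),(453,291),(442,273)):print('tbase',onz(t,*p,0))
E
```

```text
(array([ 0.4679, -0.3041,  0.0986]), np.float64(0.00023501370239786278))
[[0.4635636266058216, -0.294166907509995], [0.4742890445414886, -0.2957607018168141], [0.47224289503016503, -0.31353087152307213], [0.4615315686196447, -0.31210839309809807]] [ 0.4679 -0.3039  0.1   ]
long -96.51485332888643 0.01797188151151639 short -8.009264518716103 0.010823953868115296
[[0.4620758330163635, -0.2954728034576096], [0.4736279206610526, -0.29236870929409764], [0.4712861313137227, -0.3142803258837704], [0.45972589935540525, -0.31734596091385775]] [ 0.4667 -0.3049  0.1   ]
long -96.11614682904927 0.022017712773122287 short 14.946330269139658 0.011960820161613829
base [ 0.4552 -0.2848  0.    ]
base [ 0.4498 -0.3199 -0.    ]
base [ 0.4748 -0.3288  0.    ]
tbase [ 0.4571 -0.2831  0.    ]
tbase [ 0.4494 -0.3104  0.    ]
tbase [ 0.4868 -0.2874  0.    ]
```

```bash
cat >> h.py <<'E'
from scipy.spatial.transform import Rotation as Ro
def pose(psi,beta):
    p,b=np.radians([psi,beta]); a=np.array([np.cos(p),np.sin(p),0]);k=np.array([0,0,1.])
    z=np.cos(b)*a-np.sin(b)*k; y=np.array([-np.sin(p),np.cos(p),0]); return np.c_[np.cross(y,z),y,z]
def plan(*wps,start=None):
    """wps: (pos, psi, beta), chained; prints turn, shift in cm per waypoint"""
    st=telemetry.state(); p,M=start or (np.array(st['position']),np.array(st['tcp_rot']))
    print('now',np.round(p,4),'psi/beta',np.round(np.degrees([np.arctan2(-M[0,1],M[1,1]),np.arcsin(-M[2,2])]),1),'t',st['clock'],'F',np.round(st['force'],1),'gap',round(st['finger_gap'],4),'q',np.round(st['joints'],2))
    for w,psi,b in wps:
        N=pose(psi,b); print(np.round(Ro.from_matrix(M.T@N).as_rotvec(),3).tolist(),np.round(100*M.T@(np.array(w)-p),2).tolist(), 'deg',round(np.degrees(np.linalg.norm(Ro.from_matrix(M.T@N).as_rotvec())),1)); p,M=np.array(w),N
E
python3 - <<'E'
from h import *
G=lambda psi,b,g,back=0:np.array(g)+(0.019-back)*pose(psi,b)[:,2]
g=[.4625,-.3039,.062]
plan(([.40,.2,.29],-13.4,90),([.40,-.1,.27],-10,65),(G(-7,30,g,.085)+[-.05,.0,.05],-7,40),(G(-7,30,g,.085),-7,30),(G(-7,30,g),-7,30))
E
```

```text
now [0.1216 0.5106 0.2311] psi/beta [-13.4  90. ] t 0.3 F [-0.4 -0.  -0.2] gap 0.0854 q [ 1.34  0.24 -0.01  1.32  0.    1.57]
[-0.001, -0.0, 0.0] [-34.28, -23.77, -5.88] deg 0.0
[-0.013, -0.436, -0.058] [-6.95, -29.18, 2.0] deg 25.2
[-0.032, -0.436, -0.042] [6.13, -20.16, 10.93] deg 25.2
[-0.0, -0.175, 0.0] [0.64, 0.61, 7.02] deg 10.0
[0.0, 0.0, 0.0] [0.0, 0.0, 8.5] deg 0.0
```

Emit:
jog_arm(
  targets=[
    [[0,0,0],[-3,-2,-4],1],
    [[0,0,0],[-6.5,-4.5,-6],1],
    [[0,0,0],[-10,-7,-6],1],
    [[0,0,0],[-13.5,-9.4,-6],1],
    [[0,0,0],[-17,-11.8,-6],1],
  ],
)

```text
clock: 0.72
position: [0.2482, 0.369, 0.2919]
tcp_rot: [[-0.973, 0.231, 0.001], [0.231, 0.973, 0.001], [-0.001, 0.001, -1.0]]
force: [0.3, 0.8, 0.3]
finger_gap: 0.0855
finger_force: 0.0
```

Emit:
jog_arm(
  targets=[
    [[0,0,0],[-3.4,-2.4,0],1],
    [[0,0,0],[-6.8,-4.8,0],1],
    [[0,0,0],[-10.2,-7.2,0],1],
    [[0,0,0],[-13.6,-9.6,0],1],
    [[0,0,0],[-17,-12,0],1],
  ],
)

```text
clock: 1.13
position: [0.3859, 0.2121, 0.2913]
tcp_rot: [[-0.973, 0.232, 0.001], [0.232, 0.973, 0.0], [-0.0, 0.0, -1.0]]
force: [0.7, 0.5, -0.0]
finger_gap: 0.0855
finger_force: 0.0
```

Emit:
jog_arm(
  targets=[
    [[0,-0.1,0],[-2,-4,0],1],
    [[0,-0.2,0],[-4,-8,0],1],
    [[0,-0.3,0],[-5,-12,1],1],
    [[0,-0.4,0],[-6,-16,1.5],1],
    [[0,-0.45,0],[-7,-20,2],1],
  ],
)

```text
clock: 1.55
position: [0.405, 0.0079, 0.2712]
tcp_rot: [[-0.874, 0.231, 0.427], [0.206, 0.973, -0.103], [-0.439, -0.002, -0.898]]
force: [-0.3, -0.2, -0.0]
finger_gap: 0.0855
finger_force: 0.0
```

```bash
python3 - <<'E'
from h import *
G=lambda psi,b,g,back=0:np.array(g)+(0.019-back)*pose(psi,b)[:,2]
g=[.4625,-.3039,.062]
plan((G(-7,30,g,.085)+[-.05,.0,.07],-7,45),(G(-7,30,g,.085),-7,30),(G(-7,30,g),-7,30))
E
```

```text
now [0.405  0.0079 0.2712] psi/beta [-13.3  63.9] t 1.55 F [-0.3 -0.2 -0. ] gap 0.0855 q [ 0.14 -0.3  -0.54  0.91 -0.16  0.34]
[-0.066, -0.33, -0.089] [2.68, -30.77, 10.57] deg 20.0
[-0.0, -0.262, -0.0] [1.44, 0.61, 8.46] deg 15.0
[0.0, 0.0, 0.0] [0.0, 0.0, 8.5] deg 0.0
```

Emit:
jog_arm(
  targets=[
    [[-0.01,-0.05,-0.01],[0,-4,0],1],
    [[-0.02,-0.1,-0.03],[0,-8,1],1],
    [[-0.03,-0.15,-0.04],[1,-12,2],1],
    [[-0.04,-0.2,-0.06],[1,-16,3.5],1],
    [[-0.05,-0.25,-0.07],[1.5,-19.5,5],1],
  ],
)

```text
clock: 1.97
position: [0.3787, -0.1338, 0.2389]
tcp_rot: [[-0.772, 0.155, 0.616], [0.126, 0.988, -0.091], [-0.623, 0.007, -0.783]]
force: [1.2, -0.9, 0.1]
finger_gap: 0.0852
finger_force: 0.0
```

```bash
python3 - <<'E'
from h import *
G=lambda psi,b,g,back=0:np.array(g)+(0.019-back)*pose(psi,b)[:,2]
g=[.4625,-.3039,.062]
plan((G(-7,30,g,.085)+[-.03,.0,.04],-7,40),(G(-7,30,g,.085),-7,30),(G(-7,30,g),-7,30))
E
```

```text
now [ 0.3787 -0.1338  0.2389] psi/beta [-8.9 51.5] t 1.9667 F [ 1.2 -0.9  0.1] gap 0.0852 q [-0.51 -0.44 -0.82  0.55  0.22 -0.28]
[-0.018, -0.2, -0.029] [4.64, -16.23, 9.43] deg 11.7
[-0.0, -0.175, 0.0] [1.15, 0.37, 4.85] deg 10.0
[0.0, 0.0, 0.0] [0.0, 0.0, 8.5] deg 0.0
```

Emit:
jog_arm(
  targets=[
    [[-0.01,-0.05,-0.01],[0.5,-3.5,1.5],1],
    [[-0.01,-0.1,-0.02],[1.5,-7,3.5],1],
    [[-0.015,-0.15,-0.025],[2.5,-10.5,5.5],1],
    [[-0.018,-0.2,-0.03],[4,-14,8],1],
    [[-0.018,-0.2,-0.03],[4.5,-16,9.2],1],
  ],
)

```text
clock: 2.38
position: [0.3735, -0.29, 0.1373]
tcp_rot: [[-0.639, 0.124, 0.759], [0.081, 0.992, -0.094], [-0.765, 0.002, -0.645]]
force: [1.5, 1.1, 0.8]
finger_gap: 0.0854
finger_force: 0.0
```

Emit:
jog_arm(
  targets=[
    [[0,0,0],[0,0,0],1],
    [[0,0,0],[0,0,0],1],
    [[0,0,0],[0,0,0],1],
    [[0,0,0],[0,0,0],1],
    [[0,0,0],[0,0,0],1],
  ],
)

```text
clock: 2.8
position: [0.3764, -0.2891, 0.1408]
tcp_rot: [[-0.641, 0.121, 0.758], [0.077, 0.993, -0.093], [-0.764, -0.001, -0.645]]
force: [-0.7, -0.0, -0.1]
finger_gap: 0.0852
finger_force: 0.0
```

```bash
python3 - <<'E'
from h import *
G=lambda psi,b,g,back=0:np.array(g)+(0.019-back)*pose(psi,b)[:,2]
g=[.4625,-.3039,.062]
plan((G(-7,30,g,.085),-7,30),(G(-7,30,g),-7,30))
E
```

```text
now [ 0.3764 -0.2891  0.1408] psi/beta [-6.9 40.2] t 2.8 F [-0.7 -0.  -0.1] gap 0.0852 q [-1.07 -0.04 -1.02 -0.01  0.67 -0.73]
[0.0, -0.178, 0.002] [1.56, -0.42, 5.25] deg 10.2
[0.0, 0.0, 0.0] [0.0, 0.0, 8.5] deg 0.0
```

```bash
python3 - <<'E'
from h import *
G=lambda psi,b,g,back=0:np.array(g)+(0.019-back)*pose(psi,b)[:,2]
g=[.4625,-.3039,.062]
plan((G(-7,37,g,.075),-7,37))
plan((G(-7,37,g,.0),-7,37))
E
```

```text
now [ 0.3764 -0.2891  0.1408] psi/beta [-6.9 40.2] t 2.8 F [-0.7 -0.  -0.1] gap 0.0852 q [-1.07 -0.04 -1.02 -0.01  0.67 -0.73]
[-0.0, -0.056, 0.002] [0.7, -0.42, 6.15] deg 3.2
now [ 0.3764 -0.2891  0.1408] psi/beta [-6.9 40.2] t 2.8 F [-0.7 -0.  -0.1] gap 0.0852 q [-1.07 -0.04 -1.02 -0.01  0.67 -0.73]
[-0.0, -0.056, 0.002] [0.28, -0.42, 13.64] deg 3.2
```

Emit:
jog_arm(
  targets=[
    [[0,-0.03,0],[0.3,-0.2,2],1],
    [[0,-0.056,0],[0.5,-0.4,4],1],
    [[0,-0.056,0],[0.7,-0.42,6],1],
    [[0,-0.056,0],[0.6,-0.42,8],1],
    [[0,-0.056,0],[0.5,-0.42,9.5],1],
  ],
)

```text
clock: 3.22
position: [0.4456, -0.3018, 0.0749]
tcp_rot: [[-0.597, 0.121, 0.793], [0.072, 0.993, -0.097], [-0.799, -0.001, -0.601]]
force: [-0.6, -0.9, 0.1]
finger_gap: 0.0852
finger_force: 0.0
```

Emit:
jog_arm(
  targets=[
    [[0,0,0],[-0.1,0,1.5],1],
    [[0,0,0],[-0.2,0,3],1],
    [[0,0,0],[-0.2,0,4.1],1],
    [[0,0,0],[-0.2,0,4.1],1],
    [[0,0,0],[-0.2,0,4.1],1],
  ],
)

```text
clock: 3.63
position: [0.4784, -0.3055, 0.0517]
tcp_rot: [[-0.598, 0.12, 0.793], [0.073, 0.993, -0.096], [-0.798, 0.0, -0.602]]
force: [-0.7, 0.8, -0.7]
finger_gap: 0.0854
finger_force: 0.0
```

```bash
python3 - <<'E'
from h import *
G=lambda psi,b,g,back=0:np.array(g)+(0.019-back)*pose(psi,b)[:,2]
g=[.4625,-.3039,.062]
plan((G(-7,37,g,.0),-7,37))
t=cap('top');s=cap('scene')
r=lambda i,x,y,w,h,k:cv2.resize(i[y:y+h,x:x+w],None,fx=k,fy=k,interpolation=cv2.INTER_CUBIC)
cv2.imwrite('pics/g1.png',np.hstack([r(s['color'],350,260,100,120,4),r(t['color'],400,230,100,120,4)]))
E
```

```text
now [ 0.4784 -0.3055  0.0517] psi/beta [-6.9 37. ] t 3.6333 F [-0.7  0.8 -0.7] gap 0.0854 q [-0.87  0.37 -1.12 -0.69  0.57 -0.51]
[0.002, -0.0, 0.001] [0.14, -0.04, 0.0] deg 0.1
```

View pics/g1.png

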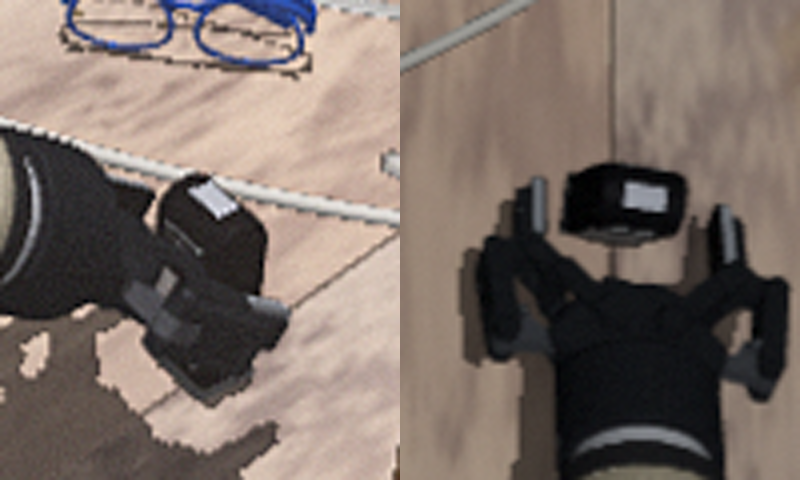

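The fingers straddle the pack evenly (pads at columns 540 and 725, pack 565-690 in the right panel). Closing.

Emit:
jog_arm(
  targets=[
    [[0,0,0],[0,0,0],0.7],
    [[0,0,0],[0,0,0],0.6],
    [[0,0,0],[0,0,0],0.5],
    [[0,0,0],[0,0,0],0.3],
    [[0,0,0],[0,0,0],0],
  ],
)

```text
clock: 4.15
position: [0.4775, -0.3066, 0.0508]
tcp_rot: [[-0.598, 0.123, 0.792], [0.075, 0.992, -0.097], [-0.798, 0.001, -0.603]]
force: [-4.3, 1.5, 6.4]
finger_gap: 0.0413
finger_force: 61.2
```

Emit:
jog_arm(
  targets=[
    [[0,0,0],[0,0,0],0],
    [[0,0,0],[0,0,0],0],
    [[0,0,0],[0,0,0],0],
    [[0,0,0],[0,0,0],0],
    [[0,0,0],[0,0,0],0],
  ],
)

```text
clock: 4.57
position: [0.4775, -0.3066, 0.0508]
tcp_rot: [[-0.598, 0.123, 0.792], [0.075, 0.992, -0.097], [-0.798, 0.001, -0.603]]
force: [-5.9, 1.3, 7.6]
finger_gap: 0.0413
finger_force: 61.2
```

```bash
python3 - <<'E'
from h import *
p=np.array(telemetry.state()['position'])
plan((p+[0,0,.05],-7,37),(p+[0,0,.07],-7,72),(p+[0,0,.07],-7,107),(p+[0,0,.05],-7,127))
E
```

```text
now [ 0.4775 -0.3066  0.0508] psi/beta [-7.1 37.1] t 4.5667 F [-5.9  1.3  7.6] gap 0.0413 q [-0.87  0.37 -1.12 -0.69  0.57 -0.51]
[0.0, -0.001, -0.002] [-3.99, 0.01, -3.01] deg 0.1
[-0.0, 0.611, 0.0] [-1.6, 0.0, -1.2] deg 35.0
[-0.0, 0.611, 0.0] [0.0, 0.0, 0.0] deg 35.0
[0.0, 0.349, -0.0] [-0.58, 0.0, 1.91] deg 20.0
```

Emit:
jog_arm(
  targets=[
    [[0,0,0],[-1.2,0,-0.9],0],
    [[0,0,0],[-2.8,0,-2.1],0],
    [[0,0,0],[-4,0,-3],0],
    [[0,0.06,0],[-4.8,0,-3.6],0],
    [[0,0.16,0],[-5.6,0,-4.2],0],
  ],
)

```text
clock: 4.98
position: [0.4762, -0.306, 0.1157]
tcp_rot: [[-0.702, 0.125, 0.701], [0.091, 0.992, -0.085], [-0.706, 0.004, -0.708]]
force: [0.5, -1.9, -5.2]
finger_gap: 0.0413
finger_force: 61.9
```

Emit:
jog_arm(
  targets=[
    [[0,0.12,0],[0,0,0],0],
    [[0,0.24,0],[0,0,0],0],
    [[0,0.36,0],[0,0,0],0],
    [[0,0.48,0],[0,0,0],0],
    [[0,0.6,0],[0,0,0],0],
  ],
)

```text
clock: 5.4
position: [0.4777, -0.3072, 0.1182]
tcp_rot: [[-0.971, 0.123, 0.205], [0.121, 0.992, -0.025], [-0.206, 0.001, -0.979]]
force: [0.5, -0.0, -3.9]
finger_gap: 0.0411
finger_force: 61.8
```

Emit:
jog_arm(
  targets=[
    [[0,0.12,0],[0,0,0],0],
    [[0,0.24,0],[0,0,0],0],
    [[0,0.36,0],[0,0,0],0],
    [[0,0.48,0],[0,0,0],0],
    [[0,0.6,0],[0,0,0],0],
  ],
)

```text
clock: 5.82
position: [0.4789, -0.3075, 0.1173]
tcp_rot: [[-0.917, 0.123, -0.378], [0.113, 0.992, 0.048], [0.382, 0.001, -0.924]]
force: [1.2, -1.0, -3.6]
finger_gap: 0.0412
finger_force: 61.8
```

```bash
python3 - <<'E'
from h import *
p=np.array(telemetry.state()['position'])
plan((p,-7,127.1),(p*[1,1,0]+[0,0,.02],-7,127.1))
t=cap('top');s=cap('scene')
r=lambda i,x,y,w,h,k:cv2.resize(i[y:y+h,x:x+w],None,fx=k,fy=k,interpolation=cv2.INTER_CUBIC)
cv2.imwrite('pics/g2.png',np.hstack([r(s['color'],370,210,100,120,4),r(t['color'],400,190,100,120,4)]))
E
```

```text
now [ 0.4789 -0.3075  0.1173] psi/beta [-7.1 67.6] t 5.8167 F [ 1.2 -1.  -3.6] gap 0.0412 q [-0.5   0.65  0.29  1.57 -0.14 -0.35]
[0.002, 0.256, -0.0] [0.0, 0.0, 0.0] deg 14.7
[0.0, 0.0, 0.0] [-5.87, 0.0, 7.76] deg 0.0
```

Emit:
jog_arm(
  targets=[
    [[0,0.1,0],[0,0,0],0],
    [[0,0.2,0],[0,0,0],0],
    [[0,0.256,0],[0,0,0],0],
    [[0,0.256,0],[0,0,0],0],
    [[0,0.256,0],[0,0,0],0],
  ],
)

```text
clock: 6.33
position: [0.4788, -0.3073, 0.1154]
tcp_rot: [[-0.795, 0.123, -0.593], [0.097, 0.992, 0.076], [0.598, 0.003, -0.801]]
force: [-0.4, -0.1, -2.4]
finger_gap: 0.0411
finger_force: 61.9
```

```bash
python3 - <<'E'
from h import *
p=np.array(telemetry.state()['position'])
plan((p,-7,127.1),(p*[1,1,0]+[0,0,.012],-7,127.1))
t=cap('top');s=cap('scene')
r=lambda i,x,y,w,h,k:cv2.resize(i[y:y+h,x:x+w],None,fx=k,fy=k,interpolation=cv2.INTER_CUBIC)
cv2.imwrite('pics/g2.png',np.hstack([r(s['color'],370,210,100,120,4),r(t['color'],400,190,100,120,4)]))
E
```

```text
now [ 0.4788 -0.3073  0.1154] psi/beta [-7.1 53.3] t 6.3333 F [-0.4 -0.1 -2.4] gap 0.0411 q [-0.46  0.86  0.56  1.88 -0.2  -0.28]
[0.003, 0.006, 0.001] [0.0, 0.0, 0.0] deg 0.4
[0.0, 0.0, 0.0] [-6.24, 0.0, 8.25] deg 0.0
```

View pics/g2.png

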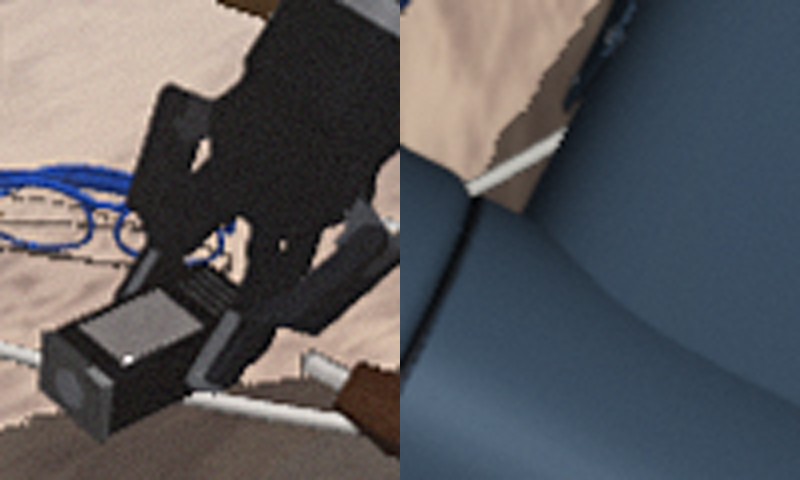

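The pack is held level, flat end towards the robot, between the pads (flat end at left panel (75,390)). Lowering.

Emit:
jog_arm(
  targets=[
    [[0,0,0],[-1.2,0,1.6],0],
    [[0,0,0],[-2.6,0,3.5],0],
    [[0,0,0],[-4,0,5.3],0],
    [[0,0,0],[-5.2,0,6.9],0],
    [[0,0,0],[-5.7,0,7.6],0],
  ],
)

```text
clock: 6.85
position: [0.4779, -0.307, 0.0211]
tcp_rot: [[-0.795, 0.124, -0.593], [0.098, 0.992, 0.076], [0.598, 0.002, -0.801]]
force: [-0.3, 0.5, -2.6]
finger_gap: 0.0411
finger_force: 62.0
```

Emit:
jog_arm(
  targets=[
    [[0,0,0],[0,0,0],0],
    [[0,0,0],[0,0,0],0],
    [[0,0,0],[-0.15,0,0.2],0],
    [[0,0,0],[-0.3,0,0.4],0],
    [[0,0,0],[-0.3,0,0.4],0],
  ],
)

```text
clock: 7.27
position: [0.479, -0.3072, 0.0172]
tcp_rot: [[-0.795, 0.123, -0.594], [0.098, 0.992, 0.075], [0.599, 0.002, -0.801]]
force: [0.6, 0.6, -2.9]
finger_gap: 0.0413
finger_force: 62.0
```

Emit:
jog_arm(
  targets=[
    [[0,0,0],[-0.12,0,0.16],0],
    [[0,0,0],[-0.24,0,0.32],0],
    [[0,0,0],[-0.36,0,0.48],0],
    [[0,0,0],[-0.42,0,0.56],0],
    [[0,0,0],[-0.48,0,0.64],0],
  ],
)

```text
clock: 7.68
position: [0.4786, -0.307, 0.0084]
tcp_rot: [[-0.794, 0.123, -0.595], [0.097, 0.992, 0.076], [0.6, 0.002, -0.8]]
force: [0.1, -0.9, -3.0]
finger_gap: 0.0414
finger_force: 62.0
```

Emit:
jog_arm(
  targets=[
    [[0,0,0],[-0.03,0,0.04],0],
    [[0,0,0],[-0.06,0,0.08],0],
    [[0,0,0],[-0.09,0,0.12],0],
    [[0,0,0],[-0.12,0,0.16],0],
    [[0,0,0],[-0.12,0,0.16],0],
  ],
)

```text
clock: 8.1
position: [0.4787, -0.307, 0.0066]
tcp_rot: [[-0.794, 0.123, -0.595], [0.097, 0.992, 0.076], [0.6, 0.002, -0.8]]
force: [-0.5, 0.1, -2.4]
finger_gap: 0.0414
finger_force: 62.0
```

Emit:
jog_arm(
  targets=[
    [[0,0,0],[-0.03,0,0.04],0],
    [[0,0,0],[-0.06,0,0.08],0],
    [[0,0,0],[-0.09,0,0.12],0],
    [[0,0,0],[-0.09,0,0.12],0],
    [[0,0,0],[-0.09,0,0.12],0],
  ],
)

```text
clock: 8.52
position: [0.4788, -0.307, 0.006]
tcp_rot: [[-0.794, 0.123, -0.595], [0.097, 0.992, 0.075], [0.599, 0.002, -0.8]]
force: [2.3, -0.2, 5.5]
finger_gap: 0.0412
finger_force: 62.8
```

Emit:
jog_arm(
  targets=[
    [[0,0,0],[0,0,0],0.5],
    [[0,0,0],[0,0,0],0.55],
    [[0,0,0],[0,0,0],0.6],
    [[0,0,0],[0,0,0],0.8],
    [[0,0,0],[0,0,0],1],
  ],
)

```text
clock: 8.93
position: [0.4786, -0.307, 0.0051]
tcp_rot: [[-0.794, 0.123, -0.595], [0.097, 0.992, 0.076], [0.6, 0.002, -0.8]]
force: [0.5, -0.2, -0.1]
finger_gap: 0.0734
finger_force: 0.0
```

Emit:
jog_arm(
  targets=[
    [[0,0,0],[0,0,0],1],
    [[0,0,0],[0,0,-0.5],1],
    [[0,0,0],[0,0,-2],1],
    [[0,0,0],[0,0,-4],1],
    [[0,0,0],[0,0,-6],1],
  ],
)

```text
clock: 9.35
position: [0.5146, -0.3115, 0.0541]
tcp_rot: [[-0.794, 0.123, -0.595], [0.097, 0.992, 0.076], [0.6, 0.003, -0.8]]
force: [-0.0, 0.3, 0.5]
finger_gap: 0.0855
finger_force: 0.0
```

```bash
python3 - <<'E'
from h import *
plan()
s=cap('scene')
cv2.imwrite('pics/g3.png',cv2.resize(s['color'][230:380,340:490],None,fx=4,fy=4,interpolation=cv2.INTER_CUBIC))
E
```

```text
now [ 0.5146 -0.3115  0.0541] psi/beta [-7.1 53.1] t 9.35 F [-0.   0.3  0.5] gap 0.0855 q [-0.45  0.97  0.63  1.85 -0.19 -0.26]
```

View pics/g3.png

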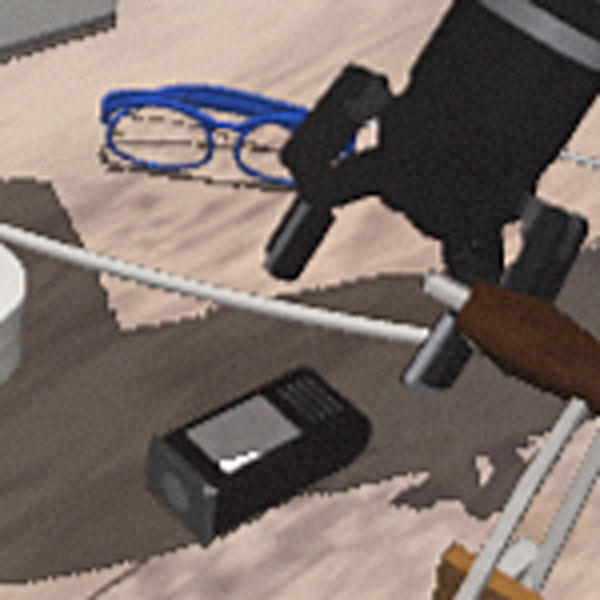

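Pack lies flat, flat end at crop (180,490), nose towards the far right, free of the fingers. Now the regrasp.

```bash
python3 - <<'E'
from h import *
c=np.array([.4675,-.3045,.05])
M0=pose(-7.1,37.1);M1=pose(-7.1,127.0)
d=M0.T@(c-[.4775,-.3066,.0508]); C=np.array([.4787,-.307,.006])+M1@d
print('pack pred',C)
s=cap('scene')
A,B=onz(s,377.4,339.9,.032),onz(s,393.6,351.6,.032); m=(A+B)/2; e=B-A
print('flat end',m,np.degrees(np.arctan2(e[1],e[0])),np.linalg.norm(e))
a=pose(-7.1,90)[:,0]*-1; print('pack from pic',m+.05*a)
np.save('C.npy',C)
G=np.array([C[0],C[1],0])+.010*a
plan((G+[0,0,.08],-7.1,90),(G+[0,0,.03],-7.1,90),(G+[0,0,.004],-7.1,90))
E
```

```text
pack pred [ 0.4779933  -0.30605754  0.01618147]
flat end [ 0.43131393 -0.30131572  0.032     ] -88.76026226831362 0.039069117902856415
pack from pic [ 0.48093052 -0.3074958   0.032     ]
now [ 0.5166 -0.312   0.0553] psi/beta [-7.  53.4] t 9.45 F [ 0.4 -0.6 -0.7] gap 0.0856 q [-0.45  0.97  0.64  1.85 -0.19 -0.26]
[0.001, -0.639, 0.001] [3.8, 0.12, -0.25] deg 36.6
[0.0, 0.0, 0.0] [0.0, 0.0, 5.0] deg 0.0
[0.0, 0.0, 0.0] [0.0, 0.0, 2.6] deg 0.0
```

Emit:
jog_arm(
  targets=[
    [[0,-0.12,0],[0.8,0,0],1],
    [[0,-0.24,0],[1.6,0,0],1],
    [[0,-0.36,0],[2.4,0,-0.1],1],
    [[0,-0.48,0],[3.2,0,-0.2],1],
    [[0,-0.6,0],[3.8,0.1,-0.25],1],
  ],
)

```text
clock: 9.87
position: [0.4855, -0.3071, 0.0788]
tcp_rot: [[-0.992, 0.123, -0.036], [0.123, 0.992, 0.005], [0.036, 0.001, -0.999]]
force: [-0.2, 0.1, 0.5]
finger_gap: 0.0854
finger_force: 0.0
```

Emit:
jog_arm(
  targets=[
    [[0,-0.039,0],[0,0,0],1],
    [[0,-0.039,0],[0,0,0],1],
    [[0,-0.039,0],[0,0,0],1],
    [[0,-0.039,0],[0,0,0],1],
    [[0,-0.039,0],[0,0,0],1],
  ],
)

```text
clock: 10.28
position: [0.4869, -0.3073, 0.0773]
tcp_rot: [[-0.992, 0.123, -0.005], [0.123, 0.992, 0.003], [0.006, 0.002, -1.0]]
force: [-0.3, -0.2, -0.3]
finger_gap: 0.0856
finger_force: 0.0
```

```bash
python3 - <<'E'
from h import *
a=pose(-7.1,90)[:,0]*-1
G=np.array([.479,-.3065,0])+.010*a
plan((G+[0,0,.03],-7.1,90),(G+[0,0,.005],-7.1,90))
E
```

```text
now [ 0.4869 -0.3073  0.0773] psi/beta [-7.  89.6] t 10.2833 F [-0.3 -0.2 -0.3] gap 0.0856 q [-0.56  0.42 -0.16  1.   -0.   -0.44]
[0.002, -0.006, 0.001] [-0.24, -0.03, 4.73] deg 0.4
[0.0, 0.0, 0.0] [0.0, 0.0, 2.5] deg 0.0
```

Emit:
jog_arm(
  targets=[
    [[0,0,0],[-0.2,0,2],1],
    [[0,0,0],[-0.2,0,4.5],1],
    [[0,-0.005,0],[-0.2,0,6],1],
    [[0,-0.005,0],[-0.2,0,7],1],
    [[0,-0.005,0],[-0.2,0,7.2],1],
  ],
)

```text
clock: 10.7
position: [0.4871, -0.3064, 0.0033]
tcp_rot: [[-0.992, 0.123, -0.003], [0.123, 0.992, 0.004], [0.003, 0.004, -1.0]]
force: [-0.9, 0.6, 0.5]
finger_gap: 0.0854
finger_force: 0.0
```

Emit:
jog_arm(
  targets=[
    [[0,0,0],[0,0,0],0.7],
    [[0,0,0],[0,0,0],0.55],
    [[0,0,0],[0,0,0],0.45],
    [[0,0,0],[0,0,0],0.2],
    [[0,0,0],[0,0,0],0],
  ],
)

```text
clock: 11.12
position: [0.4883, -0.3076, 0.0072]
tcp_rot: [[-0.992, 0.123, 0.003], [0.123, 0.992, 0.001], [-0.003, 0.001, -1.0]]
force: [0.6, -0.4, 4.8]
finger_gap: 0.0408
finger_force: 61.4
```

Emit:
jog_arm(
  targets=[
    [[0,0,0],[0,0,0],0],
    [[0,0,0],[0,0,0],0],
    [[0,0,0],[0,0,-1.5],0],
    [[0,0,0],[0,0,-3.5],0],
    [[0,0,0],[0,0,-6],0],
  ],
)

```text
clock: 11.53
position: [0.4863, -0.3065, 0.0655]
tcp_rot: [[-0.992, 0.123, -0.002], [0.123, 0.992, 0.004], [0.002, 0.004, -1.0]]
force: [0.2, -0.2, -3.9]
finger_gap: 0.041
finger_force: 61.4
```

```bash
python3 - <<'E'
from h import *
p=np.array(telemetry.state()['position'])
bay=np.array([.5477,.0814,0])
plan((bay+[-.1,-.12,.15],-13.5,85),(bay+[-.02,0,.13],-13.5,73))
E
```

```text
now [ 0.4863 -0.3065  0.0655] psi/beta [-7.1 89.8] t 11.5333 F [ 0.2 -0.2 -3.9] gap 0.041 q [-0.56  0.43 -0.18  0.97  0.   -0.44]
[0.008, -0.089, 0.112] [7.14, 26.14, -8.34] deg 8.2
[-0.0, -0.209, 0.0] [-4.78, 13.54, 2.43] deg 12.0
```

```bash
python3 - <<'E'
from h import *
np.set_printoptions(precision=4,suppress=True)
t=cap('top'); im=cv2.imread('pics/top0.png'); hsv=cv2.cvtColor(im,cv2.COLOR_BGR2HSV)
# dark rib pixels per row between guard and guides
pts=[]
for v in range(224,254):
    a=pose(-13.5,90)[:,0]*-1
    g=im[v,240:300].max(1).astype(float)
    u0=proj(t,[*( [.5477+ (0)*0,.0814]),.016])
    mid=273-(v-217)*(273-260.4)/(257.3-217)   # rough line lip->guard
    lo,hi=int(mid-11),int(mid+12)
    w=im[v,lo:hi].max(1).astype(float); th=(w.max()+w.min())/2; k=np.where(w<th)[0]+lo
    if len(k)>=4: 
        L=k[k<k.mean()];Rr=k[k>=k.mean()]
        pts.append([(L.mean()+Rr.mean())/2,v,Rr.mean()-L.mean()])
pts=np.array(pts); sel=abs(pts[:,2]-np.median(pts[:,2]))<1; print(len(pts),sel.sum(),np.median(pts[:,2]))
W=np.array([onz(t,u,v,.016) for u,v,_ in pts[sel]])
vx,vy,x0,y0=cv2.fitLine(W[:,:2].astype(np.float32),cv2.DIST_HUBER,0,.01,.01).ravel(); 
if vx<0: vx,vy=-vx,-vy
print('rib axis deg',np.degrees(np.arctan2(vy,vx)),'pt',x0,y0)
f=np.array([vx,vy]);q=np.array([x0,y0]);n=np.array([-vy,vx])
for nm,P in(('gm',[.5039,.0919]),('lip',[.5901,.0714]),('plate',[.6507,.0587]),('rear',[.4372,.1122])):
    d=np.array(P)-q; print(nm,'along',d@f,'lat',d@n)
E
```

```text
30 30 10.5
rib axis deg -13.693843 pt 0.5457594 0.08476192
gm along -0.0423593329541487 lat -0.0029743487793206886
lip along 0.04624343468173315 lat -0.0024851777422427897
plate along 0.10812737072183656 lat -0.00047810924232004174
rear along -0.11196905021444985 lat 0.0009584733900428013
```

Emit:
jog_arm(
  targets=[
    [[0,-0.02,0.02],[1,2,-2.5],0],
    [[0,-0.04,0.05],[3,5,-4.5],0],
    [[0.005,-0.06,0.07],[5,8.5,-6.5],0],
    [[0.005,-0.08,0.1],[6.5,12,-8],0],
    [[0.008,-0.09,0.112],[7.1,15.5,-8.3],0],
  ],
)

```text
clock: 12.0
position: [0.4344, -0.1439, 0.1513]
tcp_rot: [[-0.967, 0.237, 0.091], [0.236, 0.972, -0.023], [-0.094, -0.001, -0.996]]
force: [0.8, 0.2, -2.9]
finger_gap: 0.0409
finger_force: 62.5
```

Emit:
jog_arm(
  targets=[
    [[0,0,0],[0,3,0],0],
    [[0,0,0],[0,6,0],0],
    [[0,0,0],[0,9,0],0],
    [[0,0,0],[0,10.5,0],0],
    [[0,0,0],[0,10.5,0],0],
  ],
)

```text
clock: 12.42
position: [0.4608, -0.0401, 0.1494]
tcp_rot: [[-0.969, 0.23, 0.089], [0.229, 0.973, -0.021], [-0.091, 0.0, -0.996]]
force: [-0.2, 0.3, -3.0]
finger_gap: 0.0407
finger_force: 62.5
```

```bash
cat >> h.py <<'E'
BAY=np.array([.5479,.0832]); PSI=-13.7; OFF=[9.3,-9.0]
def bayt(th,ex,ez,lat=0):
    """TCP waypoint for pack pitch th deg, flat-end centre (ex,ez) mm in bay x / bench height"""
    t=np.radians(th);u=np.array([np.cos(t),np.sin(t)]);w=np.array([-u[1],u[0]])
    q=np.array([ex,ez])+(50+OFF[0])*u+OFF[1]*w
    f=pose(PSI,90)[:,0]*-1; n=pose(PSI,90)[:,1]
    xy=BAY+q[0]/1e3*f[:2]+lat/1e3*n[:2]
    return ([xy[0],xy[1],q[1]/1e3],PSI,90-th)
E
python3 - <<'E'
from h import *
plan(bayt(20,-15,105),bayt(30,-33,90),bayt(30,-33,44))
E
```

```text
now [ 0.4608 -0.0401  0.1494] psi/beta [-13.3  84.8] t 12.4167 F [-0.2  0.3 -3. ] gap 0.0407 q [-0.08  0.11 -0.4   0.97 -0.01  0.15]
[0.002, -0.258, 0.006] [-9.67, 13.97, 4.16] deg 14.8
[0.0, -0.175, -0.0] [2.14, 0.0, -0.25] deg 10.0
[0.0, 0.0, 0.0] [2.3, 0.0, 3.98] deg 0.0
```

Emit:
jog_arm(
  targets=[
    [[0,-0.05,0],[-2,3,0],0],
    [[0,-0.1,0],[-4,6,0.5],0],
    [[0,-0.15,0],[-6,9,1.5],0],
    [[0,-0.2,0],[-8,11.8,3],0],
    [[0,-0.258,0.006],[-9.6,14,4],0],
  ],
)

```text
clock: 12.83
position: [0.5914, 0.0715, 0.1178]
tcp_rot: [[-0.911, 0.239, 0.335], [0.225, 0.971, -0.081], [-0.345, 0.002, -0.939]]
force: [-0.8, -1.0, -3.1]
finger_gap: 0.0409
finger_force: 62.6
```

Emit:
jog_arm(
  targets=[
    [[0,-0.06,0],[0.7,0,0],0],
    [[0,-0.12,0],[1.4,0,-0.2],0],
    [[0,-0.175,0],[2.1,0,-0.25],0],
    [[0,-0.175,0],[2.1,0,-0.25],0],
    [[0,-0.175,0],[2.1,0,-0.25],0],
  ],
)

```text
clock: 13.25
position: [0.5682, 0.0748, 0.1125]
tcp_rot: [[-0.842, 0.239, 0.484], [0.207, 0.971, -0.119], [-0.498, -0.0, -0.867]]
force: [-0.5, 1.3, -2.1]
finger_gap: 0.0409
finger_force: 62.9
```

```bash
python3 - <<'E'
from h import *
plan(bayt(30,-33,90),bayt(30,-33,44))
t=cap('top');s=cap('scene')
r=lambda i,x,y,w,h,k:cv2.resize(i[y:y+h,x:x+w],None,fx=k,fy=k,interpolation=cv2.INTER_CUBIC)
cv2.imwrite('pics/g4.png',np.hstack([r(s['color'],240,160,100,120,4),r(t['color'],220,190,100,120,4)]))
for n,c in (('s',s),('t',t)):
  # predicted pack flat-end corners in bay geometry
  tt=np.radians(30)
  st=telemetry.state();M=np.array(st['tcp_rot']);p=np.array(st['position'])
  for x in(-50,):
    for y in(-21,21):
      for z in(-16,16):
        # pack frame in tool: x=-toolx, y=tooly, z=-toolz
        P=p+M@(np.array([9.3,0,-9])/1e3+np.array([-x,y,-z])/1e3); o=np.array([240,160]) if n=='s' else np.array([220,190])
        print(n,x,y,z,np.round(P,4),np.round((proj(c,P)-o)*4+(0 if n=='s' else np.array([400,0]))))
E
```

```text
now [0.5682 0.0748 0.1125] psi/beta [-13.8  60.1] t 13.25 F [-0.5  1.3 -2.1] gap 0.0409 q [ 0.26  0.13 -0.65  0.33 -0.24  0.44]
[-0.001, -0.002, -0.001] [-0.07, 0.33, 0.12] deg 0.2
[0.0, 0.0, 0.0] [2.3, 0.0, 3.98] deg 0.0
s -50 -21 -16 [0.5194 0.0662 0.0783] [214. 242.]
s -50 -21 16 [0.5039 0.07   0.106 ] [186. 207.]
s -50 21 -16 [0.5295 0.107  0.0784] [183. 206.]
s -50 21 16 [0.5139 0.1107 0.1061] [154. 171.]
t -50 -21 -16 [0.5194 0.0662 0.0783] [610. 236.]
t -50 -21 16 [0.5039 0.07   0.106 ] [596. 260.]
t -50 21 -16 [0.5295 0.107  0.0784] [530. 214.]
t -50 21 16 [0.5139 0.1107 0.1061] [513. 238.]
```

View pics/g4.png

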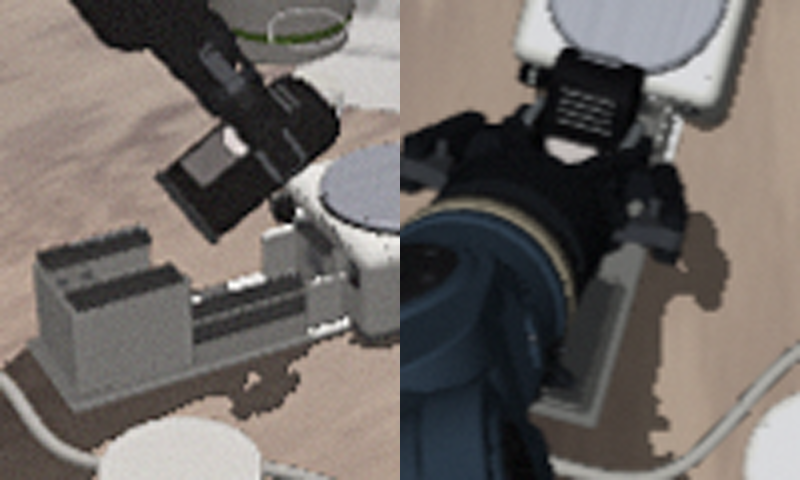

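Pack is tilted 30° nose-up over the bay; its flat-end lower corner appears at (215,242) in the left panel as predicted. Checking the bay's lateral estimate against the scene view.

```bash
python3 - <<'E'
from h import *
s=cap('scene')
f=pose(PSI,90)[:,0]*-1;n=pose(PSI,90)[:,1]
B=lambda x,y,z:np.array([*BAY,0])+f*x/1e3+n*y/1e3+[0,0,z/1e3]
for nm,P in(('guardfront+25',(-45,25,68)),('guard-25',(-45,-25,68)),('base rear -36',(-112,-36,8)),('base rear-36',(-112,36,8))):print(nm,np.round((proj(s,B(*P))-[240,160])*4))
# ribs profile along y at several x
g=cv2.cvtColor(s['color'],cv2.COLOR_BGR2GRAY).astype(np.float32)
for x in(-25,-10,5):
    ys=np.arange(-30,31,2.); q=np.array([proj(s,B(x,y,16)) for y in ys],np.float32)
    print(x,dict(zip(ys.astype(int).tolist(),cv2.remap(g,q[:,0],q[:,1],cv2.INTER_LINEAR).ravel().astype(int).tolist())))
plan(bayt(30,-33,65),bayt(30,-33,44))
E
```

```text
guardfront+25 [144. 226.]
guard-25 [181. 270.]
base rear -36 [ 83. 402.]
base rear-36 [ 34. 334.]
-25 {-30: 110, -28: 104, -26: 85, -24: 64, -22: 56, -20: 47, -18: 51, -16: 55, -14: 53, -12: 53, -10: 63, -8: 80, -6: 87, -4: 82, -2: 73, 0: 60, 2: 50, 4: 49, 6: 52, 8: 56, 10: 66, 12: 83, 14: 92, 16: 100, 18: 112, 20: 116, 22: 112, 24: 110, 26: 110, 28: 113, 30: 114}
-10 {-30: 106, -28: 103, -26: 88, -24: 68, -22: 55, -20: 52, -18: 53, -16: 52, -14: 53, -12: 56, -10: 60, -8: 73, -6: 91, -4: 86, -2: 71, 0: 57, 2: 53, 4: 53, 6: 49, 8: 45, 10: 51, 12: 54, 14: 66, 16: 88, 18: 106, 20: 111, 22: 111, 24: 121, 26: 141, 28: 160, 30: 164}
5 {-30: 102, -28: 99, -26: 89, -24: 69, -22: 53, -20: 54, -18: 56, -16: 54, -14: 54, -12: 56, -10: 61, -8: 72, -6: 88, -4: 93, -2: 71, 0: 52, 2: 52, 4: 49, 6: 45, 8: 40, 10: 53, 12: 103, 14: 158, 16: 198, 18: 233, 20: 210, 22: 169, 24: 142, 26: 151, 28: 163, 30: 161}
now [0.5712 0.075  0.1142] psi/beta [-13.9  59.9] t 13.4 F [ 0.4 -0.  -2.1] gap 0.0409 q [ 0.26  0.13 -0.65  0.33 -0.24  0.44]
[-0.0, 0.001, -0.003] [1.52, 0.24, 2.28] deg 0.2
[0.0, 0.0, 0.0] [1.05, 0.0, 1.82] deg 0.0
```

```bash
sed -i 's/BAY=np.array(\[.5479,.0832\])/BAY=np.array([.5475,.0818])/' h.py; python3 - <<'E'
from h import *
plan(bayt(30,-33,65))
plan(bayt(30,-33,44))
E
```

```text
now [0.5712 0.075  0.1142] psi/beta [-13.9  59.9] t 13.4 F [ 0.4 -0.  -2.1] gap 0.0409 q [ 0.26  0.13 -0.65  0.33 -0.24  0.44]
[-0.0, 0.001, -0.003] [1.53, 0.1, 2.28] deg 0.2
now [0.5712 0.075  0.1142] psi/beta [-13.9  59.9] t 13.4 F [ 0.4 -0.  -2.1] gap 0.0409 q [ 0.26  0.13 -0.65  0.33 -0.24  0.44]
[-0.0, 0.001, -0.003] [2.58, 0.09, 4.1] deg 0.2
```

Emit:
jog_arm(
  targets=[
    [[0,0,0.003],[0.5,0.1,0.8],0],
    [[0,0,0.003],[1,0.1,1.5],0],
    [[0,0,0.003],[1.5,0.1,2.3],0],
    [[0,0,0.003],[2.1,0.1,3.2],0],
    [[0,0,0.003],[2.6,0.1,4.1],0],
  ],
)

```text
clock: 13.82
position: [0.5694, 0.0764, 0.0649]
tcp_rot: [[-0.839, 0.243, 0.486], [0.211, 0.97, -0.119], [-0.501, 0.003, -0.866]]
force: [0.3, -0.1, -3.9]
finger_gap: 0.0408
finger_force: 63.0
```

Emit:
jog_arm(
  targets=[
    [[0,0,0],[0,0,0],0],
    [[0,0,0],[0,0,0],0],
    [[0,0,0],[0,0,0],0],
    [[0,0,0],[0,0,0],0],
    [[0,0,0],[0,0,0],0],
  ],
)

```text
clock: 14.23
position: [0.5687, 0.0767, 0.0655]
tcp_rot: [[-0.839, 0.242, 0.487], [0.211, 0.97, -0.119], [-0.501, 0.003, -0.865]]
force: [-0.2, 0.1, -3.3]
finger_gap: 0.0409
finger_force: 62.8
```

```bash
python3 - <<'E'
from h import *
for w in((30,-33,44),(25,-37.5,44),(20,-42,44),(18.5,-49,40),(17,-56,36)): plan(bayt(*w))
E
```

```text
now [0.5687 0.0767 0.0655] psi/beta [-14.   59.9] t 14.2333 F [-0.2  0.1 -3.3] gap 0.0409 q [ 0.26  0.2  -0.73  0.18 -0.24  0.45]
[-0.0, 0.001, -0.006] [-0.11, -0.01, 0.03] deg 0.3
now [0.5687 0.0767 0.0655] psi/beta [-14.   59.9] t 14.2333 F [-0.2  0.1 -3.3] gap 0.0409 q [ 0.26  0.2  -0.73  0.18 -0.24  0.45]
[0.0, 0.089, -0.006] [0.38, -0.01, 0.31] deg 5.1
now [0.5687 0.0767 0.0655] psi/beta [-14.   59.9] t 14.2333 F [-0.2  0.1 -3.3] gap 0.0409 q [ 0.26  0.2  -0.73  0.18 -0.24  0.45]
[0.0, 0.176, -0.006] [0.92, -0.01, 0.59] deg 10.1
now [0.5687 0.0767 0.0655] psi/beta [-14.   59.9] t 14.2333 F [-0.2  0.1 -3.3] gap 0.0409 q [ 0.26  0.2  -0.73  0.18 -0.24  0.45]
[0.001, 0.202, -0.006] [1.78, -0.02, 0.73] deg 11.6
now [0.5687 0.0767 0.0655] psi/beta [-14.   59.9] t 14.2333 F [-0.2  0.1 -3.3] gap 0.0409 q [ 0.26  0.2  -0.73  0.18 -0.24  0.45]
[0.001, 0.228, -0.006] [2.64, -0.02, 0.88] deg 13.1
```

Stage A reached with no contact. Now to θ=20° just under the guard.

Emit:
jog_arm(
  targets=[
    [[0,0.045,-0.006],[0.15,0,0.15],0],
    [[0,0.089,-0.006],[0.38,0,0.31],0],
    [[0,0.13,-0.006],[0.65,0,0.45],0],
    [[0,0.176,-0.006],[0.92,0,0.59],0],
    [[0,0.176,-0.006],[0.92,0,0.59],0],
  ],
)

```text
clock: 14.65
position: [0.5649, 0.078, 0.056]
tcp_rot: [[-0.913, 0.237, 0.332], [0.223, 0.972, -0.08], [-0.341, 0.001, -0.94]]
force: [0.1, -0.4, -3.6]
finger_gap: 0.0409
finger_force: 62.9
```

```bash
python3 - <<'E'
from h import *
for w in((18.5,-49,40),(17,-56,36),(17,-57.5,35)): plan(bayt(*w))
E
```

```text
now [0.5649 0.078  0.056 ] psi/beta [-13.7  70.1] t 14.65 F [ 0.1 -0.4 -3.6] gap 0.0409 q [ 0.22  0.25 -0.57  0.43 -0.15  0.43]
[0.001, 0.025, -0.0] [0.92, -0.04, 0.27] deg 1.4
now [0.5649 0.078  0.056 ] psi/beta [-13.7  70.1] t 14.65 F [ 0.1 -0.4 -3.6] gap 0.0409 q [ 0.22  0.25 -0.57  0.43 -0.15  0.43]
[0.001, 0.051, -0.0] [1.74, -0.04, 0.57] deg 2.9
now [0.5649 0.078  0.056 ] psi/beta [-13.7  70.1] t 14.65 F [ 0.1 -0.4 -3.6] gap 0.0409 q [ 0.22  0.25 -0.57  0.43 -0.15  0.43]
[0.001, 0.051, -0.0] [1.92, -0.04, 0.61] deg 2.9
```

Emit:
jog_arm(
  targets=[
    [[0,0.012,0],[0.45,0,0.13],0],
    [[0,0.025,0],[0.92,0,0.27],0],
    [[0,0.038,0],[1.35,0,0.42],0],
    [[0,0.051,0],[1.75,0,0.57],0],
    [[0,0.051,0],[1.75,0,0.57],0],
  ],
)

```text
clock: 15.07
position: [0.5506, 0.0815, 0.0447]
tcp_rot: [[-0.928, 0.237, 0.287], [0.226, 0.972, -0.069], [-0.296, 0.001, -0.955]]
force: [6.9, -1.2, 0.4]
finger_gap: 0.0407
finger_force: 63.2
```

```bash
python3 - <<'E'
from h import *
for w in((17,-56,36),(12,-58.5,36),(6,-59.5,34.5),(0,-60,33.5)): plan(bayt(*w))
E
```

```text
now [0.5506 0.0815 0.0447] psi/beta [-13.7  72.8] t 15.0667 F [ 6.9 -1.2  0.4] gap 0.0407 q [ 0.22  0.27 -0.56  0.47 -0.13  0.44]
[0.001, 0.003, 0.0] [-0.03, -0.05, 0.0] deg 0.2
now [0.5506 0.0815 0.0447] psi/beta [-13.7  72.8] t 15.0667 F [ 6.9 -1.2  0.4] gap 0.0407 q [ 0.22  0.27 -0.56  0.47 -0.13  0.44]
[0.001, 0.091, 0.0] [0.32, -0.05, 0.44] deg 5.2
now [0.5506 0.0815 0.0447] psi/beta [-13.7  72.8] t 15.0667 F [ 6.9 -1.2  0.4] gap 0.0407 q [ 0.22  0.27 -0.56  0.47 -0.13  0.44]
[0.001, 0.195, 0.0] [0.64, -0.05, 1.15] deg 11.2
now [0.5506 0.0815 0.0447] psi/beta [-13.7  72.8] t 15.0667 F [ 6.9 -1.2  0.4] gap 0.0407 q [ 0.22  0.27 -0.56  0.47 -0.13  0.44]
[0.001, 0.3, 0.0] [0.96, -0.05, 1.81] deg 17.2
```

Spring pushes back 7 N as expected. Lowering the nose.

Emit:
jog_arm(
  targets=[
    [[0,0.045,0],[0.17,-0.05,0.22],0],
    [[0,0.091,0],[0.32,-0.05,0.44],0],
    [[0,0.14,0],[0.48,-0.05,0.78],0],
    [[0,0.195,0],[0.64,-0.05,1.15],0],
    [[0,0.195,0],[0.64,-0.05,1.15],0],
  ],
)

```text
clock: 15.48
position: [0.5497, 0.0816, 0.0314]
tcp_rot: [[-0.966, 0.237, 0.101], [0.236, 0.972, -0.024], [-0.104, 0.001, -0.995]]
force: [8.0, -0.2, 1.0]
finger_gap: 0.0408
finger_force: 63.2
```

```bash
python3 - <<'E'
from h import *
for w in((3,-59.5,33.5),(0,-59.5,33)): plan(bayt(*w))
s=cap('scene')
cv2.imwrite('pics/g5.png',cv2.resize(s['color'][170:270,240:380],None,fx=5,fy=5,interpolation=cv2.INTER_CUBIC))
E
```

```text
now [0.5497 0.0816 0.0314] psi/beta [-13.7  84. ] t 15.4833 F [ 8.  -0.2  1. ] gap 0.0408 q [ 0.17  0.37 -0.39  0.72 -0.04  0.41]
[0.001, 0.052, -0.0] [0.24, -0.03, 0.36] deg 3.0
now [0.5497 0.0816 0.0314] psi/beta [-13.7  84. ] t 15.4833 F [ 8.  -0.2  1. ] gap 0.0408 q [ 0.17  0.37 -0.39  0.72 -0.04  0.41]
[0.001, 0.104, -0.0] [0.32, -0.03, 0.71] deg 6.0
```

View pics/g5.png

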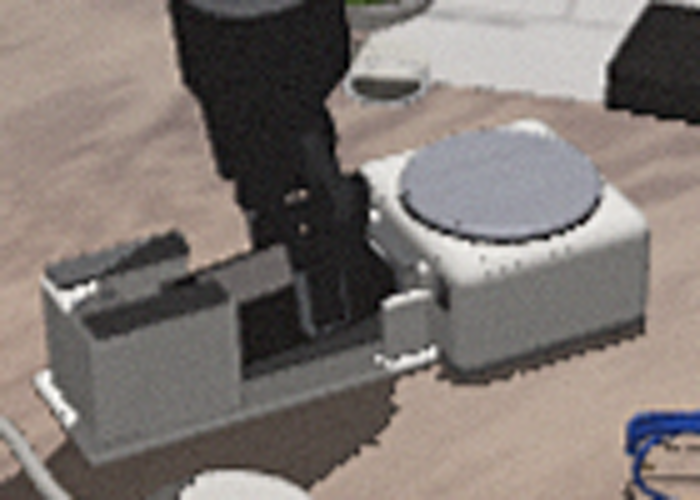

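The flat end is in under the guard (near 210,280) and the nose is just short of the lip between the guides (390,290). Laying flat.

Emit:
jog_arm(
  targets=[
    [[0,0.026,0],[0.12,0,0.18],0],
    [[0,0.052,0],[0.24,0,0.36],0],
    [[0,0.08,0],[0.28,0,0.54],0],
    [[0,0.104,0],[0.32,0,0.71],0],
    [[0,0.104,0],[0.32,0,0.71],0],
  ],
)

```text
clock: 15.95
position: [0.547, 0.0821, 0.024]
tcp_rot: [[-0.972, 0.237, 0.002], [0.237, 0.972, 0.001], [-0.002, 0.001, -1.0]]
force: [7.7, -1.6, 1.3]
finger_gap: 0.0412
finger_force: 63.5
```

```bash
python3 - <<'E'
from h import *
for w in((0,-59.5,32),(0,-50.5,32)): plan(bayt(*w))
E
```

```text
now [0.547  0.0821 0.024 ] psi/beta [-13.7  89.9] t 15.95 F [ 7.7 -1.6  1.3] gap 0.0412 q [ 0.15  0.43 -0.3   0.84  0.    0.39]
[0.001, 0.002, 0.0] [-0.04, -0.02, 0.1] deg 0.1
now [0.547  0.0821 0.024 ] psi/beta [-13.7  89.9] t 15.95 F [ 7.7 -1.6  1.3] gap 0.0412 q [ 0.15  0.43 -0.3   0.84  0.    0.39]
[0.001, 0.002, 0.0] [-0.94, -0.02, 0.11] deg 0.1
```

Emit:
jog_arm(
  targets=[
    [[0,0,0],[0,0,0.03],0],
    [[0,0,0],[0,0,0.06],0],
    [[0,0,0],[0,0,0.1],0],
    [[0,0,0],[0,0,0.1],0],
    [[0,0,0],[0,0,0.1],0],
  ],
)

```text
clock: 16.37
position: [0.5463, 0.0822, 0.0233]
tcp_rot: [[-0.972, 0.236, 0.003], [0.236, 0.972, 0.0], [-0.003, 0.001, -1.0]]
force: [7.7, -1.4, 1.2]
finger_gap: 0.0412
finger_force: 63.5
```

Emit:
jog_arm(
  targets=[
    [[0,0,0],[0,0,0.03],0],
    [[0,0,0],[0,0,0.06],0],
    [[0,0,0],[0,0,0.1],0],
    [[0,0,0],[0,0,0.1],0],
    [[0,0,0],[0,0,0.1],0],
  ],
)

```text
clock: 16.78
position: [0.5463, 0.0822, 0.0232]
tcp_rot: [[-0.972, 0.236, 0.004], [0.236, 0.972, 0.0], [-0.004, 0.001, -1.0]]
force: [5.4, -2.5, 11.0]
finger_gap: 0.0411
finger_force: 64.7
```

Emit:
jog_arm(
  targets=[
    [[0,0,0],[0,0,-0.06],0],
    [[0,0,0],[-0.25,0,-0.06],0],
    [[0,0,0],[-0.5,0,-0.06],0],
    [[0,0,0],[-0.7,0,-0.06],0],
    [[0,0,0],[-0.7,0,-0.06],0],
  ],
)

```text
clock: 17.2
position: [0.5517, 0.0809, 0.0232]
tcp_rot: [[-0.972, 0.236, 0.001], [0.236, 0.972, 0.001], [-0.0, 0.001, -1.0]]
force: [0.4, -0.6, 10.5]
finger_gap: 0.0407
finger_force: 64.6
```

```bash
python3 - <<'E'
from h import *
plan(bayt(0,-50,32))
s=cap('scene')
cv2.imwrite('pics/g6.png',cv2.resize(s['color'][170:270,240:380],None,fx=5,fy=5,interpolation=cv2.INTER_CUBIC))
E
```

```text
now [0.5517 0.0809 0.0232] psi/beta [-13.7  89.9] t 17.2 F [ 0.4 -0.6 10.5] gap 0.0407 q [ 0.15  0.44 -0.28  0.84  0.    0.38]
[0.001, 0.0, 0.001] [-0.5, -0.01, 0.02] deg 0.1
```

View pics/g6.png

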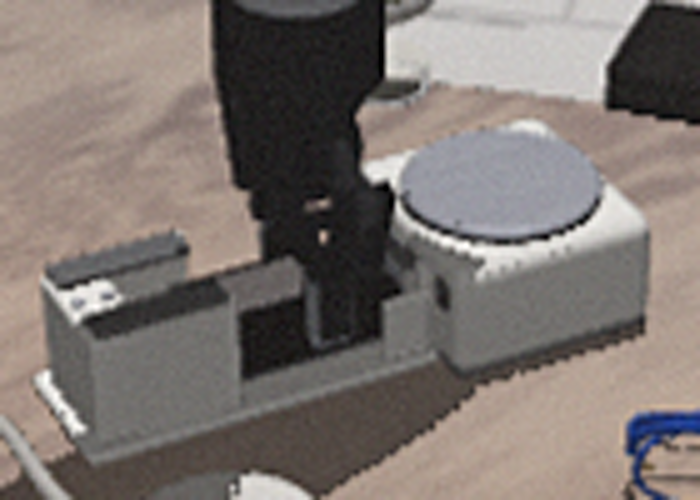

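The pack is level between the guides with the nose partly under the lip. Relieving downward force and sliding on.

Emit:
jog_arm(
  targets=[
    [[0,0,0],[0,0,-0.06],0],
    [[0,0,0],[0,0,-0.06],0],
    [[0,0,0],[-0.15,0,-0.06],0],
    [[0,0,0],[-0.3,0,-0.06],0],
    [[0,0,0],[-0.3,0,-0.06],0],
  ],
)

```text
clock: 17.67
position: [0.554, 0.0803, 0.0232]
tcp_rot: [[-0.972, 0.236, -0.001], [0.236, 0.972, 0.001], [0.001, 0.001, -1.0]]
force: [0.9, 3.3, 7.3]
finger_gap: 0.0408
finger_force: 64.2
```

Emit:
jog_arm(
  targets=[
    [[0,0,0],[0,0,0],0.5],
    [[0,0,0],[0,0,0],0.55],
    [[0,0,0],[0,0,0],0.65],
    [[0,0,0],[0,0,0],0.8],
    [[0,0,0],[0,0,0],0.9],
  ],
)

```text
clock: 18.08
position: [0.5531, 0.0796, 0.0223]
tcp_rot: [[-0.972, 0.236, -0.003], [0.236, 0.972, 0.0], [0.003, -0.001, -1.0]]
force: [-1.1, 0.7, 1.0]
finger_gap: 0.0763
finger_force: 0.0
```

Emit:
jog_arm(
  targets=[
    [[0,0,0],[0,0,0],0.9],
    [[0,0,0],[0,0,-2],0.9],
    [[0,0,0],[0,0,-5],0.9],
    [[0,0,0],[0,0,-9],0.9],
    [[0,0,0],[0,0,-13],0.9],
  ],
)

```text
clock: 18.5
position: [0.5529, 0.0795, 0.1534]
tcp_rot: [[-0.972, 0.236, -0.004], [0.236, 0.972, -0.0], [0.004, -0.001, -1.0]]
force: [1.1, 0.2, -0.1]
finger_gap: 0.0773
finger_force: 0.0
```

Emit:
jog_arm(
  targets=[
    [[0,0,0],[2,3,-2],0.9],
    [[0,0,0],[4,6.5,-3],0.9],
    [[0,0,0],[6,10,-3],0.9],
    [[0,0,0],[8,13.5,-3],0.9],
    [[0,0,0],[10,17,-3],0.9],
  ],
)

```text
clock: 18.92
position: [0.4962, 0.27, 0.1832]
tcp_rot: [[-0.972, 0.237, -0.001], [0.237, 0.972, 0.001], [0.002, 0.0, -1.0]]
force: [0.7, 0.5, 0.4]
finger_gap: 0.0768
finger_force: 0.0
```

```bash
python3 - <<'E'
from h import *
plan()
t=cap('top');s=cap('scene')
r=lambda i,x,y,w,h,k:cv2.resize(i[y:y+h,x:x+w],None,fx=k,fy=k,interpolation=cv2.INTER_CUBIC)
cv2.imwrite('pics/g7.png',np.hstack([r(s['color'],240,170,100,100,4),r(t['color'],220,200,100,100,4)]))
E
```

```text
now [0.4962 0.27   0.1832] psi/beta [-13.7  89.9] t 18.9167 F [0.7 0.5 0.4] gap 0.0768 q [ 0.5   0.33 -0.01  1.23  0.    0.74]
```

View pics/g7.png

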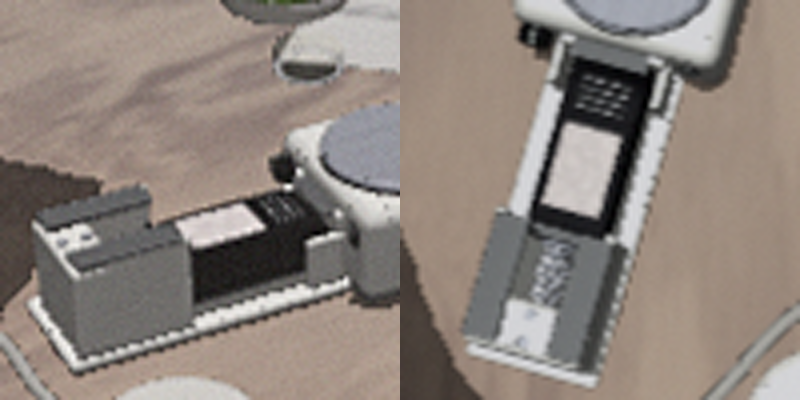

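```bash
python3 - <<'E'
from h import *
t=cap('top');s=cap('scene')
f=pose(PSI,90)[:,0]*-1;n=pose(PSI,90)[:,1]
B=lambda x,y,z:np.array([*BAY,0])+f*x/1e3+n*y/1e3+[0,0,z/1e3]
for nm,c in(('t',t),('s',s)):
  g=cv2.cvtColor(c['color'],cv2.COLOR_BGR2GRAY).astype(np.float32)
  P=lambda pts:cv2.remap(g,*np.array([proj(c,B(*p)) for p in pts],np.float32).T,cv2.INTER_LINEAR).ravel().astype(int).tolist()
  xs=list(range(-64,-20,2)); print(nm,'x',list(zip(xs,P([(x,0,48) for x in xs]))))
  xs=list(range(20,56,2)); print(nm,'nose x',list(zip(xs,P([(x,-14,48) for x in xs]))))
  for x in(-30,20):
    ys=list(range(-30,31,2)); print(nm,x,'y',list(zip(ys,P([(x,y,48) for y in ys]))))
E
```

```text
t x [(-64, 122), (-62, 141), (-60, 149), (-58, 106), (-56, 125), (-54, 118), (-52, 131), (-50, 94), (-48, 94), (-46, 108), (-44, 77), (-42, 33), (-40, 24), (-38, 28), (-36, 29), (-34, 62), (-32, 176), (-30, 198), (-28, 198), (-26, 197), (-24, 197), (-22, 194)]
t nose x [(20, 27), (22, 27), (24, 29), (26, 29), (28, 27), (30, 27), (32, 31), (34, 23), (36, 27), (38, 18), (40, 13), (42, 11), (44, 24), (46, 73), (48, 110), (50, 113), (52, 114), (54, 111)]
t -30 y [(-30, 209), (-28, 189), (-26, 131), (-24, 72), (-22, 15), (-20, 10), (-18, 22), (-16, 43), (-14, 121), (-12, 177), (-10, 196), (-8, 198), (-6, 195), (-4, 191), (-2, 192), (0, 198), (2, 198), (4, 197), (6, 198), (8, 199), (10, 195), (12, 193), (14, 185), (16, 134), (18, 54), (20, 62), (22, 142), (24, 197), (26, 210), (28, 210), (30, 204)]
t 20 y [(-30, 210), (-28, 191), (-26, 133), (-24, 63), (-22, 20), (-20, 8), (-18, 19), (-16, 26), (-14, 27), (-12, 47), (-10, 59), (-8, 46), (-6, 65), (-4, 91), (-2, 80), (0, 50), (2, 56), (4, 68), (6, 63), (8, 51), (10, 68), (12, 80), (14, 44), (16, 28), (18, 24), (20, 70), (22, 157), (24, 201)
[... 465 characters left out ...]
52, 99), (54, 104)]
s -30 y [(-30, 35), (-28, 33), (-26, 32), (-24, 32), (-22, 30), (-20, 26), (-18, 51), (-16, 115), (-14, 168), (-12, 193), (-10, 223), (-8, 215), (-6, 205), (-4, 204), (-2, 206), (0, 211), (2, 210), (4, 213), (6, 216), (8, 215), (10, 207), (12, 195), (14, 159), (16, 116), (18, 100), (20, 132), (22, 158), (24, 158), (26, 157), (28, 156), (30, 154)]
s 20 y [(-30, 32), (-28, 31), (-26, 30), (-24, 33), (-22, 33), (-20, 31), (-18, 32), (-16, 38), (-14, 42), (-12, 58), (-10, 79), (-8, 76), (-6, 68), (-4, 81), (-2, 87), (0, 113), (2, 93), (4, 71), (6, 77), (8, 66), (10, 64), (12, 50), (14, 39), (16, 68), (18, 103), (20, 130), (22, 147), (24, 161), (26, 156), (28, 150), (30, 150)]
```

```bash
python3 - <<'E'
from h import *
s=cap('scene'); im=cv2.imread('pics/g3.png'); g=cv2.cvtColor(im,cv2.COLOR_BGR2GRAY).astype(np.float32)
a=-pose(-7.1,90)[:,0]; n=pose(-7.1,90)[:,1]; C=np.array([.479,-.3065,.032])
for y in(-5,5,10):
  xs=list(range(-58,-20,2))
  q=np.array([(proj(s,C+a*x/1e3+n*y/1e3)-[340,230]+.5)*4-.5 for x in xs],np.float32)
  print(y,list(zip(xs,cv2.remap(g,q[:,0],q[:,1],cv2.INTER_LINEAR).ravel().astype(int).tolist())))
E
```

```text
-5 [(-58, 84), (-56, 74), (-54, 55), (-52, 54), (-50, 61), (-48, 58), (-46, 45), (-44, 30), (-42, 27), (-40, 25), (-38, 22), (-36, 55), (-34, 123), (-32, 124), (-30, 112), (-28, 112), (-26, 116), (-24, 117), (-22, 122)]
5 [(-58, 58), (-56, 62), (-54, 59), (-52, 59), (-50, 66), (-48, 59), (-46, 49), (-44, 27), (-42, 26), (-40, 26), (-38, 22), (-36, 44), (-34, 111), (-32, 127), (-30, 124), (-28, 122), (-26, 121), (-24, 116), (-22, 117)]
10 [(-58, 56), (-56, 57), (-54, 59), (-52, 57), (-50, 66), (-48, 60), (-46, 43), (-44, 29), (-42, 31), (-40, 29), (-38, 29), (-36, 51), (-34, 119), (-32, 129), (-30, 118), (-28, 123), (-26, 123), (-24, 125), (-22, 123)]
```

The label and cap edges sit within 1–2 mm of their fully home positions in both views, the pack is centred, and nothing touches it. Handing in.

```bash
python3 -c "
from h import *
print(ticket.close_job())"
```

```text
the job is handed in; nothing more can be done
None
```

The pack was laid down flat, released, taken again and loaded into the bay, and I handed the job in at about 19 s; the last pictures show it flat with its nose under the lip, within the roughly 2 mm I can measure, but the hand-in returned no verdict.

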